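# Find the rocking corner of a jig plate and press its shim flat

### The job

The jig plate in the middle of the checking fixture has a bowed shim under one of its four corners, and that corner rocks. Feel for it by pressing gently down on the corners with a fingertip one after another, then press the rocking corner down until its shim lies flat and finish while still holding it flat with the fingertip, so that the gap at the opposite corner can be gauged. Only press, never lift or shift the plate, and leave the gauges and tools around it alone.

Things in the scene. Friction and masses are not known exactly. Their poses are not given: they have to be found in the camera images.
- plate: jig plate: aluminium, 180 (x) by 260 (y) by 15 mm, about 2.1 kg, lying loose and level. Origin: centre of its underside (50 mm above the work surface), z up. Its middle carries a clamped white trim part and two toggle clamps, up to 56 mm above its top face, within a 94 by 132 mm area and along its x axis (13 mm either side, 126 mm out). The corners are bare
- base: fixture base, fixed: dark steel plate 300 (x) by 420 (y) by 20 mm on the work surface, a black carry handle 51 mm high along each short end. Origin: centre of its underside. The jig plate lies centrally over it, same heading, on four steel rest blocks standing on the base, one under each corner, with a 23 by 20 mm brass shim between each block and the plate
- dial_gauge: digital dial gauge lying on the base beside the jig plate: black disc 58 mm across, 20 mm high, with a 40 mm steel stem. Origin: centre of the disc's underside. Leave alone
- pin_gauge: upright steel pin gauge, 25 mm diameter, 60 mm high, on the base in front of the plate. Origin: underside. Leave alone
- feeler_gauge: closed feeler gauge set, 16 by 91 by 11 mm, lying on the base behind the plate. Origin: underside, middle of its straight part. Leave alone
- ring_gauge: steel setting ring, 52 mm diameter, 18 mm high, on the base. Origin: centre of the underside. Leave alone
- thumb_screw: knurled screw standing on its head, 24 mm diameter, 48 mm high, on the base. Origin: underside. Leave alone
- wrench: spanner 170 mm long lying on the table to the left. Origin: underside. Leave alone
- spray_can: can 60 mm diameter, 150 mm high, on the table to the right. Origin: underside. Leave alone
- corner_near_left (a point): pressing point on top of the jig plate's near left corner seen from the robot, over the middle of its shim, 20 mm in from both edges, 65 mm above the work surface when level. Flat shim: gives under 1.5 mm. Bowed shim (one corner, which one varies): starts to give at about 5 N, is flat and firm about 4.5 mm lower at 9 to 10 N; the opposite corner rises; springs back when let go
- corner_near_right (a point): pressing point on top of the jig plate's near right corner seen from the robot, over the middle of its shim, 20 mm in from both edges, 65 mm above the work surface when level. Flat shim: gives under 1.5 mm. Bowed shim (one corner, which one varies): starts to give at about 5 N, is flat and firm about 4.5 mm lower at 9 to 10 N; the opposite corner rises; springs back when let go
- corner_far_right (a point): pressing point on top of the jig plate's far right corner seen from the robot, over the middle of its shim, 20 mm in from both edges, 65 mm above the work surface when level. Flat shim: gives under 1.5 mm. Bowed shim (one corner, which one varies): starts to give at about 5 N, is flat and firm about 4.5 mm lower at 9 to 10 N; the opposite corner rises; springs back when let go
- corner_far_left (a point): pressing point on top of the jig plate's far left corner seen from the robot, over the middle of its shim, 20 mm in from both edges, 65 mm above the work surface when level. Flat shim: gives under 1.5 mm. Bowed shim (one corner, which one varies): starts to give at about 5 N, is flat and firm about 4.5 mm lower at 9 to 10 N; the opposite corner rises; springs back when let go

How it is judged:
By the outcome, as a careful person would: the job done as asked, in the order asked, and still so for the second after the job is handed in, while the arm keeps its last pose, push and grip.
It also fails if it takes over 72 s, if anything falls off the work surface, if the arm or the gripper's body presses on something with over 40 N, if the wrist force passes 120 N, or if a joint passes its speed limit or range.

### The arm

A 7-joint arm with a two-finger parallel gripper is mounted at the origin on the work surface. World frame = base frame: x ahead of the robot, y to its left, z up, the work surface at z = 0. Lengths are in m, angles in rad, forces in N, time in s.
With the tool pointing down it reaches from about 0.4 to 0.925 m from the base axis. Payload 5.6 kg.
Tool frame: the origin (TCP) lies on the centre line of the jaws, within the pads' length; the fingertips stand 19 mm ahead of it and the grasp point (between the pads) is the TCP; z points along the fingers, y is the line along which they close (so a half turn about z gives the same grasp; the last joint's range is limited). The gripper opens to 85 mm and grips with 20 to 120 N. Pads are 22 mm wide; open, the fingers measure 114 mm over their backs; the gripper's body (76 mm by 85 mm) begins 54 mm behind the grasp point. The pads swing forward as they close: fully open they stand 13 mm farther back than shut.
Start: joints at [1.085, 0.468, -0.012, 1.603, 0.006, 1.071, -0.056], TCP at [0.278, -0.587, 0.25] pointing down, gripper open.
Joint ranges: [-2.53, 2.53], [-0.31, 2.02], [-1.57, 1.55], [0.28, 2.44], [-1.29, 4.43], [0.15, 1.84], [-2.92, 2.92]. Speed limits (rad/s): [2.57, 2.57, 3.14, 3.14, 3.14, 3.14, 3.14].

### API

Orientations are given as a unit quaternion [x, y, z, w].
In Python, from plant import telemetry, viewer, ctrl gives the robot as it stands.
- The arm moves only by the tool move_arm, never from a script. Its argument "motion" is a list of rows, each a list of 5 numbers: the shift along the tool's x, y, z in units of 25 mm (1.0 is 25 mm), then the turn about the tool's z in degrees, then the finger opening in mm, from 0 to 85.4. In form: [[tx, ty, tz, turn, claw], ...]. A call has exactly 5 rows; each row shifts and turns the commanded pose from where the row before left it, along the tool's axes as they then stand; what a row does not reach is not made up. A row lasts 1/8 s, in which the tool goes at most 62.5 mm and 10.7 degrees, less where a joint would pass 70% of its speed; a pose out of reach is approached as far as the arm can. A call is refused whole if a number of a shift passes 1 or a number of a turn 10.7, either way. A call with a gripper value outside its range is refused whole. The fingers move at their own pace and stop on an object; the grip force is fixed at half the most. Time passes only in rows, so rows that do not move let the fingers close, or fill a call up. It gives the time, the measured TCP pose, the force, the opening and the grip force at its end, in the units of the state.
- telemetry.read_state(): the state, without advancing time (a new reading comes with each control period).
- viewer.read_camera(name): name is "scene" or "side" or "wrist"; returns the picture (400x640x3 uint8, blue, green, red); there is no depth.
- viewer.calibration(name): a dict with "intrinsics" (3x3 intrinsics, pixels), "world_to_cam" (4x4, takes a point from world to camera coordinates). Camera axes: x right, y down, z forward; pixel columns grow to the right and rows downward; lengths in m; the calibration is good to about 2 mm. A picture is of the moment at which its call begins: read the wrist's pose just before it. calibration takes no time and is no camera call; for the wrist camera it gives the pose at the moment of the call.
- ctrl.hand_in(): hands the job in; it is judged then, once.
The state is a dict: "time": time; "joints": joint angles; "joint_vel": joint speeds; "tau": joint torques, N m; "tcp_pos": TCP position; "tool_rot": TCP orientation; "force": force on the tool from outside, world axes, zero at the start; "torque": the same for the moment, N m; "grip_width": finger opening in m; "gripper_force": force on a finger pad.
Only numpy, scipy, OpenCV 4.12 (cv2) and the standard library are available. Lean on these libraries where they do the work, as an engineer would, in place of code of your own. Each camera call takes 0.05 s, during which the arm holds its last target. There are 200 camera calls.

## Working session

There is one attempt and no reset: what is moved stays moved. The work goes in short steps, Python scripts to look and compute and a tool call to move; the robot and the scene stay as the last step left them, time stands still between calls to the robot, and variables do not carry over. Pictures are saved under pics/ and viewed, at most 10 in all, crops included, and the job is handed in when it is done.

Besides the shell and the picture viewer there is one more tool, called as name([rows], argument=value, ...), one row to a line, values as JSON. move_arm: Moves the arm, as the interface text tells. Its arguments: {"type":"object","properties":{"motion":{"type":"array"}},"required":["motion"]}

```bash
mkdir -p pics; python3 - <<'E'
from plant import telemetry, viewer, ctrl
import cv2
s=telemetry.read_state();print(s)
for n in("scene","side"):
    cv2.imwrite(f"pics/{n}0.png",viewer.read_camera(n));c=viewer.calibration(n);print(c)
E
```

```text
{'time': 0.0, 'joints': array([ 1.08499831,  0.46837609, -0.01160264,  1.60364754,  0.00600549,
        1.07140632, -0.05628701]), 'joint_vel': array([-0.00212903, -0.00131858, -0.00167168, -0.00120415, -0.00022571,
       -0.00056458,  0.000168  ]), 'tau': array([ 1.55952839e-03, -5.32381439e+01,  2.14935624e-02, -2.51298451e+01,
        1.13752764e-02,  7.87527475e-03, -8.73896454e-06]), 'tcp_pos': array([ 0.27821264, -0.58685479,  0.24932911]), 'tool_rot': array([ 9.75596105e-01,  2.19571008e-01, -2.61051482e-04, -8.62824890e-04]), 'force': array([0.33714572, 0.06626647, 1.17367923]), 'torque': array([-0.00062461, -0.00615701,  0.03316975]), 'gripper_force': 0.0, 'grip_width': 0.08508748114064972}
{'intrinsics': array([[380.95717044,   0.        , 325.84761153],
       [  0.        , 380.95717044, 191.96130684],
       [  0.        ,   0.        ,   1.        ]]), 'world_to_cam': array([[ 0.0957763 ,  0.99539206,  0.0046416 , -0.04415073],
       [ 0.67835956, -0.06185759, -0.73212154, -0.34890903],
       [-0.72846085,  0.07326856, -0.68115821,  1.47738072],
       [ 0.        ,  0.        ,  0.        ,  1.        ]])}
{'intrinsics': array([[364.82213475,   0.        , 317.14405674],
       [  0.        , 364.82213475, 203.11283113],
       [  0.        ,   0.        ,   1.        ]]), 'world_to_cam': array([[-0.86747589, -0.49747664,  0.00160421,  0.497248  ],
       [-0.37487854,  0.65156857, -0.65948804,  0.25660248],
       [ 0.32703464, -0.57269136, -0.75171334,  0.95815189],
       [ 0.        ,  0.        ,  0.        ,  1.        ]])}
```

View pics/scene0.png

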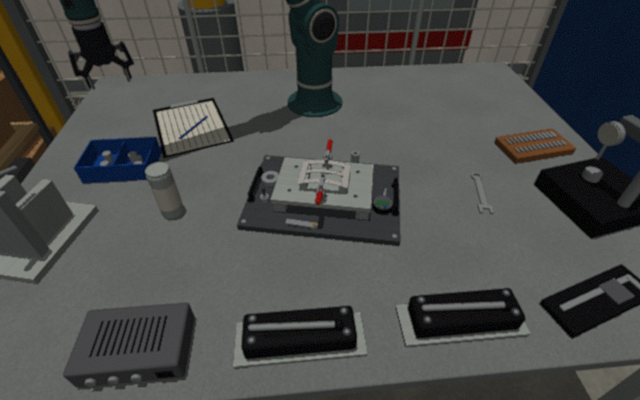

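View pics/side0.png

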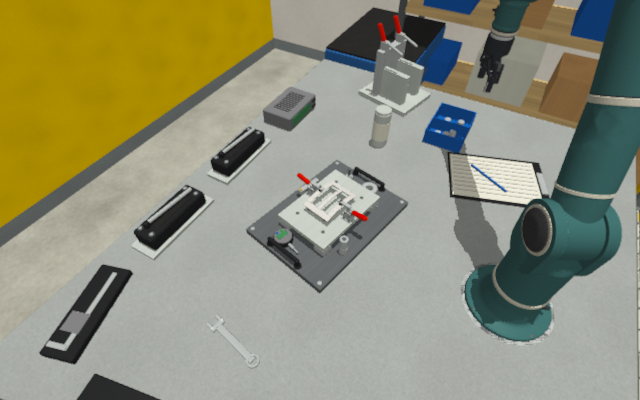

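The scene view shows the fixture around (322,195), with plate corners near (277,158), (374,166), (370,208) and (272,203). The side view shows it around (328,213). I'll enlarge both.

```bash
python3 - <<'E'
import cv2
a=cv2.imread("pics/scene0.png")[140:250,230:410];b=cv2.imread("pics/side0.png")[150:300,240:415]
cv2.imwrite("pics/a.png",cv2.resize(a,None,fx=4.4,fy=4.4,interpolation=cv2.INTER_CUBIC))
cv2.imwrite("pics/b.png",cv2.resize(b,None,fx=4,fy=4,interpolation=cv2.INTER_CUBIC))
E
```

```text
(no output)
```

View pics/a.png

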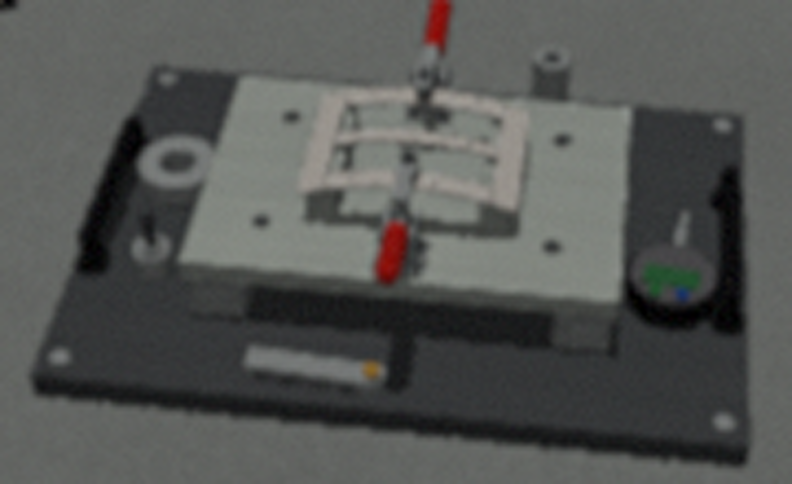

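View pics/b.png

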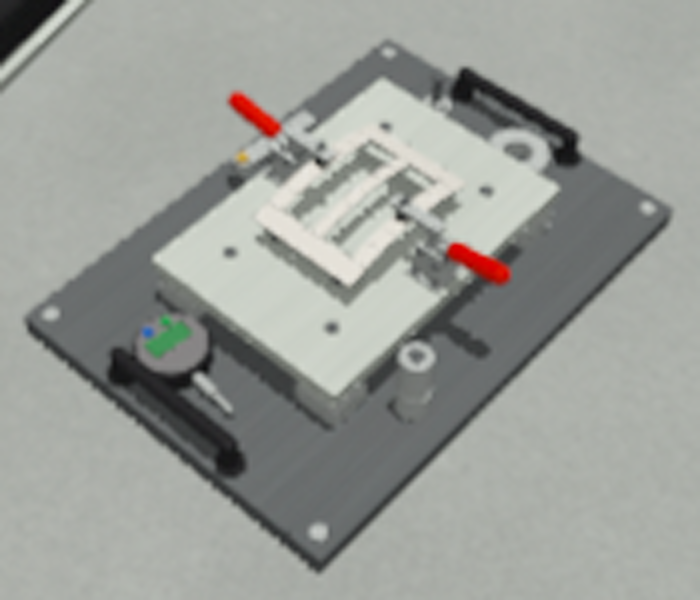

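The scene crop gives plate top corners NR (238,75), NL (631,107), FL (620,302) and FR (180,265). The side crop gives FR (383,78), NR (558,187), NL (332,396) and FL (153,258). The base corners are also visible. I'll fit the pose from all of these.

```bash
python3 - <<'E'
from plant import telemetry, viewer
import numpy as np
from scipy.optimize import least_squares
P=np.array([[-.09,-.13,.065],[-.09,.13,.065],[.09,.13,.065],[.09,-.13,.065],[-.15,-.21,.02],[-.15,.21,.02],[.15,.21,.02],[.15,-.21,.02]]) # NR NL FL FR
A=np.array([[238,75],[631,107],[620,302],[180,265],[153,68],[744,117],[747,442],[33,377]])/4.4+[230,140]
B=np.array([[558,187],[332,396],[153,258],[383,78],[670,212],[320,558],[27,320],[388,40]])/4+[240,150]
def pr(n,p):
    c=viewer.calibration(n);q=p@c["world_to_cam"][:3,:3].T+c["world_to_cam"][:3,3];q=q@c["intrinsics"].T;return q[:,:2]/q[:,2:]
def place(v,p):
    c,s=np.cos(v[2]),np.sin(v[2]);return np.c_[v[0]+c*p[:,0]-s*p[:,1],v[1]+s*p[:,0]+c*p[:,1],p[:,2]]
for sel in(slice(0,4),slice(4,8),slice(0,8)):
  for cams in((("scene",A),),(("side",B),),(("scene",A),("side",B))):
    f=lambda v:np.concatenate([(pr(n,place(v,P[sel]))-X[sel]).ravel() for n,X in cams])
    r=least_squares(f,[.6,0,0]);print(np.round(r.x,4),np.abs(r.fun).max().round(2))
v=r.x
C=place(v,np.array([[-.07,-.11,.065],[-.07,.11,.065],[.07,.11,.065],[.07,-.11,.065]]));print("NR NL FL FR",C.round(4),np.hypot(C[:,0],C[:,1]))
from scipy.spatial.transform import Rotation as R
print(R.from_quat(telemetry.read_state()["tool_rot"]).as_matrix().round(3))
E
```

```text
[ 0.5399 -0.0114 -0.2142] 0.47
[ 0.5349 -0.0099 -0.2229] 0.77
[ 0.5369 -0.0109 -0.2183] 1.34
[ 0.5388 -0.011  -0.2197] 1.4
[ 0.534  -0.0095 -0.2191] 1.42
[ 0.536  -0.0105 -0.219 ] 1.61
[ 0.5393 -0.0112 -0.2182] 1.47
[ 0.5344 -0.0097 -0.2201] 1.36
[ 0.5364 -0.0107 -0.2188] 1.68
NR NL FL FR [[ 0.4442 -0.1029  0.065 ]
 [ 0.492   0.1119  0.065 ]
 [ 0.6286  0.0815  0.065 ]
 [ 0.5809 -0.1333  0.065 ]] [0.45598963 0.50454182 0.63390425 0.59598549]
[[ 0.904  0.428 -0.001]
 [ 0.428 -0.904  0.001]
 [-0.    -0.002 -1.   ]]
```

move_arm([
  [0,0,0,9.5,0],
  [0,0,0,9.5,0],
  [0,0,0,9.5,0],
  [0,0,0,9.5,0],
  [0,0,0,0,0],
])

```text
time: 0.72
tcp_pos: [0.2785, -0.587, 0.2498]
tool_rot: [0.994, -0.109, -0.0, -0.0]
force: [-0.1, 0.5, 0.5]
grip_width: 0.0004
gripper_force: 0.0
```

```bash
cat > d.py <<'E'
from plant import telemetry
import numpy as np
from scipy.spatial.transform import Rotation as R
s=telemetry.read_state();M=R.from_quat(s["tool_rot"]).as_matrix()
print(s["time"],s["tcp_pos"].round(4),s["force"].round(2),s["grip_width"].round(4));print("yaw",np.degrees(np.arctan2(M[1,0],M[0,0])),M[:,2].round(4))
for n,c in dict(NR=(.4442,-.1029),NL=(.492,.1119),FL=(.6286,.0815),FR=(.5809,-.1333)).items():
    print(n,(M.T@(np.array([*c,.09])-s["tcp_pos"])/.025).round(2))
E
python3 d.py
```

```text
Traceback (most recent call last):
  File "d.py", line 5, in <module>
    print(s["time"],s["tcp_pos"].round(4),s["force"].round(2),s["grip_width"].round(4));print("yaw",np.degrees(np.arctan2(M[1,0],M[0,0])),M[:,2].round(4))
                                                              ^^^^^^^^^^^^^^^^^^^^^
AttributeError: 'float' object has no attribute 'round'
```

```bash
sed -i 's/\["grip_width"\].round(4)/["grip_width"]/' d.py; python3 d.py
```

```text
0.725 [ 0.2785 -0.587   0.2498] [-0.09  0.55  0.47] 0.00040668759565346663
yaw -12.521606177424294 [-8.e-04  6.e-04 -1.e+00]
NR [  2.28 -20.34   6.4 ]
NL [  2.28 -29.14   6.4 ]
FL [  7.88 -29.14   6.4 ]
FR [  7.88 -20.34   6.39]
```

move_arm([
  [0.1,-1,0,0,0],
  [0.1,-1,0,0,0],
  [0.1,-1,0,0,0],
  [0.1,-1,0,0,0],
  [0.1,-1,0,0,0],
])

```text
time: 1.35
tcp_pos: [0.3181, -0.4672, 0.2501]
tool_rot: [0.994, -0.108, -0.0, -0.0]
force: [0.6, -0.9, 0.5]
grip_width: 0.0
gripper_force: 0.0
```

move_arm([
  [0.1,-1,0,0,0],
  [0.1,-1,0,0,0],
  [0.1,-1,0,0,0],
  [0.1,-1,0,0,0],
  [0.1,-1,0,0,0],
])

```text
time: 1.98
tcp_pos: [0.3577, -0.348, 0.2502]
tool_rot: [0.994, -0.108, -0.0, 0.0]
force: [1.3, -0.5, 0.8]
grip_width: -0.0001
gripper_force: 0.0
```

move_arm([
  [0.1,-1,0,0,0],
  [0.1,-1,0,0,0],
  [0.1,-1,0,0,0],
  [0.1,-1,0,0,0],
  [0.1,-1,0,0,0],
])

```text
time: 2.6
tcp_pos: [0.3972, -0.2288, 0.2503]
tool_rot: [0.994, -0.108, -0.0, 0.0]
force: [-0.4, -0.2, 0.2]
grip_width: 0.0002
gripper_force: 0.0
```

move_arm([
  [0.2,-1,0.5,0,0],
  [0.2,-1,0.8,0,0],
  [0.2,-1,0.8,0,0],
  [0.1,-1,0.8,0,0],
  [0.1,-1,0.5,0,0],
])

```text
time: 3.22
tcp_pos: [0.4437, -0.1112, 0.1644]
tool_rot: [0.994, -0.108, -0.001, -0.0]
force: [0.1, -0.5, -0.2]
grip_width: -0.0001
gripper_force: 0.0
```

```bash
python3 d.py
```

```text
3.225 [ 0.4437 -0.1112  0.1644] [ 0.1  -0.49 -0.23] -0.0001144846931523296
yaw -12.425080596806312 [-1.e-03  2.e-04 -1.e+00]
NR [-0.05 -0.33  2.98]
NL [-0.03 -9.13  2.98]
FL [ 5.57 -9.12  2.97]
FR [ 5.55 -0.32  2.97]
```

move_arm([
  [0,-0.33,0.6,0,0],
  [0,0,0.7,0,0],
  [0,0,0.7,0,0],
  [0,0,0.6,0,0],
  [0,0,0,0,0],
])

```text
time: 3.85
tcp_pos: [0.4448, -0.1043, 0.0992]
tool_rot: [0.994, -0.11, -0.001, -0.0]
force: [0.6, 0.1, -0.1]
grip_width: 0.0002
gripper_force: 0.0
```

```bash
python3 d.py; python3 - <<'E'
from plant import viewer
import cv2,numpy as np
a=viewer.read_camera("scene")[120:230,230:410];b=viewer.read_camera("side")[140:280,260:440]
f=lambda i:cv2.resize(i,(400,int(400*i.shape[0]/i.shape[1])),interpolation=cv2.INTER_CUBIC)
cv2.imwrite("pics/c.png",np.vstack([f(a),f(b)]))
E
```

```text
3.85 [ 0.4448 -0.1043  0.0992] [ 0.59  0.1  -0.09] 0.00017464723860852242
yaw -12.626126076464189 [-2.5e-03  3.0e-04 -1.0e+00]
NR [-0.04 -0.05  0.37]
NL [-0.05 -8.85  0.37]
FL [ 5.55 -8.86  0.35]
FR [ 5.57 -0.06  0.35]
```

View pics/c.png

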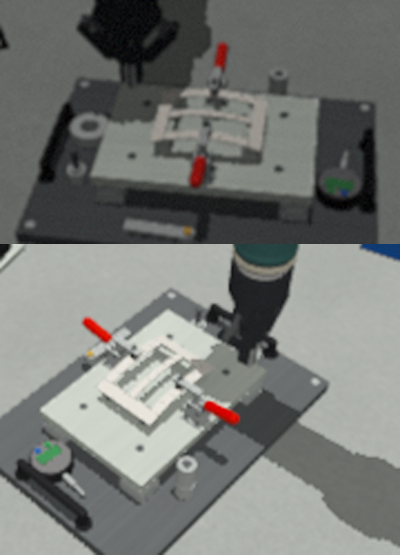

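The picture shows the closed fingertips hovering over the bare near-right corner (top crop 132,83; bottom crop 245,360), clear of the ring gauge and clamps. I'll descend gently.

move_arm([
  [0,-0.05,0.2,0,0],
  [0,0,0.2,0,0],
  [0,0,0.1,0,0],
  [0,0,0.05,0,0],
  [0,0,0,0,0],
])

```text
time: 4.58
tcp_pos: [0.446, -0.1027, 0.0865]
tool_rot: [0.994, -0.11, -0.0, 0.0]
force: [-0.1, -0.1, 0.4]
grip_width: 0.0004
gripper_force: 0.0
```

move_arm([
  [0,0,0.04,0,0],
  [0,0,0.0,0,0],
  [0,0,0.04,0,0],
  [0,0,0.0,0,0],
  [0,0,0,0,0],
])

```text
time: 5.2
tcp_pos: [0.446, -0.1027, 0.0845]
tool_rot: [0.994, -0.11, -0.0, 0.0]
force: [-0.3, -0.2, 1.3]
grip_width: -0.0003
gripper_force: 0.0
```

move_arm([
  [0,0,0.03,0,0],
  [0,0,0.0,0,0],
  [0,0,0.03,0,0],
  [0,0,0.0,0,0],
  [0,0,0,0,0],
])

```text
time: 5.82
tcp_pos: [0.4461, -0.1028, 0.084]
tool_rot: [0.994, -0.11, 0.0, 0.0]
force: [-3.4, 0.6, 13.5]
grip_width: -0.0002
gripper_force: 6.9
```

move_arm([
  [0,0,0.03,0,0],
  [0,0,0.0,0,0],
  [0,0,0.03,0,0],
  [0,0,0.0,0,0],
  [0,0,0,0,0],
])

```text
time: 6.45
tcp_pos: [0.4462, -0.1028, 0.0839]
tool_rot: [0.994, -0.11, 0.0, 0.0]
force: [-8.4, 1.2, 30.3]
grip_width: -0.0002
gripper_force: 15.5
```

NR is firm: z holds at 0.084 with 13.5 N and more. Commanded stiffness is about 11 N/mm, so smaller steps are needed. Next is FR.

move_arm([
  [0,0,-0.3,0,0],
  [0,0,-0.5,0,0],
  [0.9,-0.02,-0.1,0,0],
  [1,0,0,0,0],
  [1,0,0,0,0],
])

```text
time: 7.08
tcp_pos: [0.5177, -0.1183, 0.1044]
tool_rot: [0.994, -0.11, 0.0, 0.0]
force: [0.2, -0.3, -0.0]
grip_width: -0.0
gripper_force: 0.0
```

move_arm([
  [1,0,0,0,0],
  [1,0,0,0,0],
  [0.5,0,0.1,0,0],
  [0,0,0,0,0],
  [0,0,0,0,0],
])

```text
time: 7.7
tcp_pos: [0.5768, -0.1315, 0.1013]
tool_rot: [0.994, -0.11, -0.001, -0.0]
force: [0.0, -0.1, -0.0]
grip_width: 0.0001
gripper_force: 0.0
```

```bash
python3 d.py
```

```text
7.7 [ 0.5768 -0.1315  0.1013] [ 0.02 -0.13 -0.03] 0.00011991965627554204
yaw -12.629856532382254 [-1.4e-03  2.0e-04 -1.0e+00]
NR [-5.42  0.04  0.46]
NL [-5.44 -8.76  0.46]
FL [ 0.16 -8.77  0.45]
FR [0.18 0.03 0.45]
```

move_arm([
  [0.16,0.03,0.2,0,0],
  [0,0,0.2,0,0],
  [0,0,0.15,0,0],
  [0,0,0.05,0,0],
  [0,0,0,0,0],
])

```text
time: 8.32
tcp_pos: [0.5815, -0.1334, 0.0864]
tool_rot: [0.994, -0.11, -0.0, 0.0]
force: [0.1, -0.1, 0.4]
grip_width: -0.0005
gripper_force: 0.0
```

move_arm([
  [0,0,0.04,0,0],
  [0,0,0.0,0,0],
  [0,0,0.03,0,0],
  [0,0,0.0,0,0],
  [0,0,0,0,0],
])

```text
time: 8.95
tcp_pos: [0.5816, -0.1334, 0.0848]
tool_rot: [0.994, -0.11, 0.0, 0.0]
force: [-0.0, -0.8, -0.0]
grip_width: 0.0002
gripper_force: 0.0
```

move_arm([
  [0,0,0.03,0,0],
  [0,0,0.0,0,0],
  [0,0,0.02,0,0],
  [0,0,0.0,0,0],
  [0,0,0,0,0],
])

```text
time: 9.57
tcp_pos: [0.5817, -0.1334, 0.0841]
tool_rot: [0.994, -0.11, 0.0, 0.0]
force: [-2.8, -0.2, 4.9]
grip_width: -0.0005
gripper_force: 2.7
```

move_arm([
  [0,0,0.02,0,0],
  [0,0,0.0,0,0],
  [0,0,0.0,0,0],
  [0,0,0.0,0,0],
  [0,0,0,0,0],
])

```text
time: 10.2
tcp_pos: [0.5817, -0.1334, 0.0841]
tool_rot: [0.994, -0.11, 0.0, 0.0]
force: [-3.5, 0.3, 9.1]
grip_width: 0.0001
gripper_force: 4.4
```

FR is firm too: 9.1 N with no sink. Next is FL, crossing high over the clamp.

move_arm([
  [0,0,-0.4,0,0],
  [0,0,-0.9,0,0],
  [0,0,-1,0,0],
  [0,-0.2,-1,0,0],
  [0,-1,0,0,0],
])

```text
time: 10.82
tcp_pos: [0.5894, -0.1061, 0.1682]
tool_rot: [0.994, -0.112, 0.002, 0.001]
force: [-0.2, -0.4, 0.7]
grip_width: 0.0002
gripper_force: 0.0
```

move_arm([
  [0,-1,0,0,0],
  [0,-1,0,0,0],
  [0,-1,0,0,0],
  [0,-1,0,0,0],
  [0,-1,0,0,0],
])

```text
time: 11.45
tcp_pos: [0.6157, 0.0186, 0.1658]
tool_rot: [0.994, -0.11, 0.0, -0.0]
force: [0.2, 0.3, 0.1]
grip_width: -0.0
gripper_force: 0.0
```

move_arm([
  [0,-1,0,0,0],
  [0,-1,0,0,0],
  [0,-0.6,0.8,0,0],
  [0,0,0.9,0,0],
  [0,0,0.7,0,0],
])

```text
time: 12.08
tcp_pos: [0.6288, 0.0807, 0.1032]
tool_rot: [0.994, -0.11, -0.001, 0.001]
force: [-0.4, -0.7, 0.7]
grip_width: -0.0001
gripper_force: 0.0
```

```bash
python3 d.py
```

```text
12.075 [0.6288 0.0807 0.1032] [-0.42 -0.75  0.65] -0.00010744872413735488
yaw -12.645998836886314 [-2.4e-03 -8.0e-04 -1.0e+00]
NR [-5.59  8.78  0.55]
NL [-5.61 -0.02  0.54]
FL [-0.01 -0.03  0.53]
FR [0.01 8.77 0.54]
```

move_arm([
  [0,0,0.25,0,0],
  [0,0,0.2,0,0],
  [0,0,0.15,0,0],
  [0,0,0.05,0,0],
  [0,0,0,0,0],
])

```text
time: 12.7
tcp_pos: [0.6299, 0.0813, 0.0896]
tool_rot: [0.994, -0.11, 0.0, -0.0]
force: [0.6, 0.2, 0.5]
grip_width: 0.0003
gripper_force: 0.0
```

move_arm([
  [0,0,0.03,0,0],
  [0,0,0.0,0,0],
  [0,0,0.02,0,0],
  [0,0,0.0,0,0],
  [0,0,0,0,0],
])

```text
time: 13.32
tcp_pos: [0.6297, 0.0813, 0.088]
tool_rot: [0.994, -0.11, -0.0, 0.0]
force: [0.6, 0.7, -0.1]
grip_width: -0.0001
gripper_force: 0.0
```

move_arm([
  [0,0,0.06,0,0],
  [0,0,0.0,0,0],
  [0,0,0.05,0,0],
  [0,0,0.02,0,0],
  [0,0,0,0,0],
])

```text
time: 13.95
tcp_pos: [0.6297, 0.0812, 0.0847]
tool_rot: [0.994, -0.11, -0.0, 0.0]
force: [0.3, -0.4, 0.0]
grip_width: -0.0002
gripper_force: 0.0
```

move_arm([
  [0,0,0.03,0,0],
  [0,0,0.0,0,0],
  [0,0,0.02,0,0],
  [0,0,0.0,0,0],
  [0,0,0,0,0],
])

```text
time: 14.58
tcp_pos: [0.6298, 0.0813, 0.0838]
tool_rot: [0.994, -0.11, 0.0, -0.0]
force: [-0.5, 0.1, 4.3]
grip_width: 0.0002
gripper_force: 1.9
```

move_arm([
  [0,0,0.03,0,0],
  [0,0,0.0,0,0],
  [0,0,0.0,0,0],
  [0,0,0.0,0,0],
  [0,0,0,0,0],
])

```text
time: 15.2
tcp_pos: [0.6299, 0.0813, 0.0829]
tool_rot: [0.994, -0.11, 0.0, -0.0]
force: [-1.0, 0.6, 4.8]
grip_width: 0.0
gripper_force: 2.5
```

move_arm([
  [0,0,0.02,0,0],
  [0,0,0.0,0,0],
  [0,0,0.0,0,0],
  [0,0,0.0,0,0],
  [0,0,0,0,0],
])

```text
time: 15.82
tcp_pos: [0.63, 0.0814, 0.0825]
tool_rot: [0.994, -0.11, 0.0, -0.0]
force: [-0.5, 0.1, 5.4]
grip_width: 0.0003
gripper_force: 2.7
```

FL is giving at about 5 N, so this is the rocking corner. I'll keep pressing.

move_arm([
  [0,0,0.03,0,0],
  [0,0,0.03,0,0],
  [0,0,0.03,0,0],
  [0,0,0.0,0,0],
  [0,0,0,0,0],
])

```text
time: 16.45
tcp_pos: [0.6302, 0.0814, 0.0806]
tool_rot: [0.994, -0.11, 0.001, -0.0]
force: [-1.2, 0.3, 7.0]
grip_width: 0.0001
gripper_force: 3.4
```

move_arm([
  [0,0,0.03,0,0],
  [0,0,0.03,0,0],
  [0,0,0.0,0,0],
  [0,0,0.0,0,0],
  [0,0,0,0,0],
])

```text
time: 17.08
tcp_pos: [0.6303, 0.0815, 0.0796]
tool_rot: [0.994, -0.11, 0.001, -0.0]
force: [-2.3, 0.1, 9.0]
grip_width: -0.0001
gripper_force: 4.7
```

move_arm([
  [0,0,0.03,0,0],
  [0,0,0.0,0,0],
  [0,0,0.0,0,0],
  [0,0,0.0,0,0],
  [0,0,0,0,0],
])

```text
time: 17.7
tcp_pos: [0.6303, 0.0815, 0.0794]
tool_rot: [0.994, -0.11, 0.001, -0.0]
force: [-3.2, -0.1, 13.5]
grip_width: 0.0001
gripper_force: 6.8
```

move_arm([
  [0,0,0.01,0,0],
  [0,0,0,0,0],
  [0,0,0,0,0],
  [0,0,0,0,0],
  [0,0,0,0,0],
])

```text
time: 18.32
tcp_pos: [0.6303, 0.0815, 0.0794]
tool_rot: [0.994, -0.11, 0.001, -0.0]
force: [-4.2, -1.7, 16.3]
grip_width: 0.0001
gripper_force: 7.5
```

```bash
python3 - <<'E'
from plant import viewer
import cv2
cv2.imwrite("pics/e.png",cv2.resize(viewer.read_camera("side")[130:300,240:440],None,fx=3,fy=3,interpolation=cv2.INTER_CUBIC))
E
```

```text
(no output)
```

View pics/e.png

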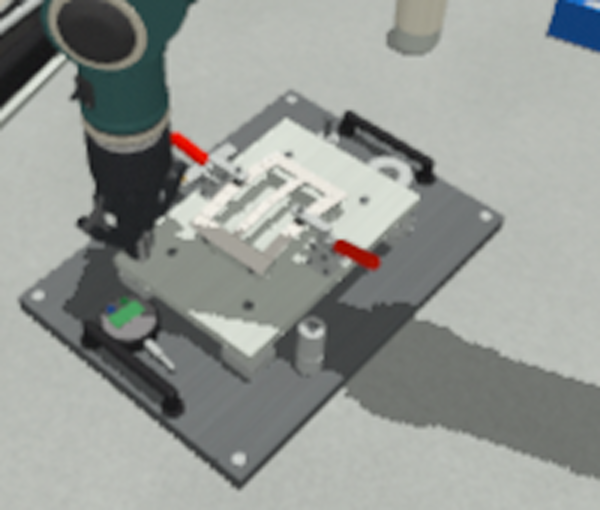

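The fingertip is on the far-left corner (140,250), and the gauges and plate are undisturbed. The corner holds firm at 16 N, 4.6 mm down, so I'll hand in.

```bash
python3 -c "
from plant import ctrl
print(ctrl.hand_in())"
```

```text
the job is handed in; nothing more can be done
None
```

The far-left corner is the rocking one; I handed the job in with the fingertip still holding it flat at about 16 N, 4.6 mm down, after near-right and far-right felt firm (near-left not pressed); the first press, on near-right, reached 30 N, harder than gentle.

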